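Fetch the grooving tool from the green compartment

ROBOT

A 7-joint arm with a two-finger parallel gripper is mounted at the origin on a cart in front of the work surface, level with it; the furniture and walls round the work are solid. World frame = base frame: x ahead of the robot, y to its left, z up, the work surface at z = 0. Lengths are in m, angles in rad, forces in N, time in s.
With the tool pointing down it reaches from about 0.425 to 0.875 m from the base axis. Payload 4.7 kg.
Tool frame: the origin (TCP) lies midway between the tips of the shut fingers; the grasp point (between the pads) lies 19 mm behind it; z points along the fingers, y is the direction in which the jaws open and shut (so a half turn about z gives the same grasp; the last joint's range is limited). The gripper opens to 87 mm and grips with 3 to 60 N. Pads are 19 mm wide; open, the fingers measure 117 mm over their backs; the gripper's body (75 mm by 190 mm) begins 51 mm behind the grasp point.
Start: joints at [1.253, 0.321, -0.07, 1.45, 0.023, 1.371, -0.057], TCP at [0.212, -0.615, 0.223] pointing down, gripper open.
Joint ranges: [-2.86, 2.86], [-0.3, 2.09], [-1.38, 1.24], [0.06, 2.45], [-1.56, 4.7], [0.09, 2.05], [-2.69, 2.69]. Speed limits (rad/s): [2.57, 2.57, 3.14, 3.14, 3.14, 3.14, 3.14].

INTERFACE

Orientations are given as a unit quaternion [x, y, z, w].
In Python, from plant import * gives the robot as it stands.
- The arm moves only by the tool carry_out, never from a script. Its argument "series" is one flat list of numbers, 7 for each row, row after row: the shift along the tool's x, y, z in m, then the turn, a rotation vector about the tool's x, y, z in degrees, then the finger opening in m, from 0 to 0.087. A call has 1 to 5 rows; each row shifts and turns the pose as measured when the row begins, along the tool's axes as they then stand; what a row does not reach is not made up. A row lasts 1/8 s, in which the tool goes at most 62.5 mm and 10.7 degrees, less where a joint would pass 70% of its speed; a pose out of reach is approached as far as the arm can. A call is refused whole if a number of a shift passes 0.0625 or a number of a turn 10.7, either way. A call with a gripper value outside its range is refused whole. The fingers move at their own pace and stop on an object; "grip_force" is the grip in N (left out, the last holds). Time passes only in rows, so rows that do not move let the fingers close. It gives the time, the measured TCP pose, the force and the opening at its end, in the units of the state.
- get_obs(): the state, without advancing time (a new reading comes with each control period).
- capture(name): name is "scene" or "top" or "wrist"; returns a dict with "img" (400x640x3 uint8, red, green, blue), "z_map" (400x640 float32, m along the optical axis (not along the pixel's ray), 0 where there is no reading), "camera_matrix" (3x3 intrinsics, pixels), "rvec" (rotation vector, rad) and "tvec" (3), from world to camera coordinates, as OpenCV has them; the wrist camera has in their place "T_tool_cam" (4x4, takes a point from camera to tool coordinates, whose origin is the TCP and whose axes are the flange's). Camera axes: x right, y down, z forward; pixel columns grow to the right and rows downward; lengths in m; the calibration is good to about 2 mm. A picture is of the moment at which its call begins: read the wrist's pose just before it.
- job_done(): hands the job in, once; it reports no verdict.
The state is a dict: "t": time; "joints": joint angles; "joint_velocities": joint speeds; "joint_efforts": joint torques, N m; "tcp_pos": TCP position; "orientation": TCP orientation; "wrist_force": force on the tool from outside, world axes, zero at the start; "ft_torque": the same for the moment, N m; "grip_width": finger opening in m.
Only numpy, scipy, OpenCV 4.12 (cv2) and the standard library are available. Lean on these libraries where they do the work, as an engineer would, in place of code of your own. Each camera call takes 0.05 s, during which the arm holds its last target. There are 200 camera calls.

TASK

Open only the green-lidded compartment of the row, take out the brass grooving tool and lay it flat in the middle of the black rubber mat. Then shut the green lid and press it down gently until its catch has snapped home. Leave the yellow and blue lids shut.

Things in the scene. Friction and masses are not known exactly. Their poses are not given: they have to be found in the camera images.
- lid_green (a joint): Hinge angle (rad) of the green lid: 0 shut and caught, 1.75 fully open (just past upright). The front edge rises. The stiff hinge (1 N at the front edge) leaves the lid where it is put. A hidden spring catch at the front holds it: about 10 N up on the bar frees it, about 10 N down on the bar snaps it home; merely set down, it stands 12 mm ajar (0.09 rad).
- lid_yellow (a joint): Hinge angle (rad) of the yellow lid, built the same; 0 = shut.
- lid_blue (a joint): Hinge angle (rad) of the blue lid, built the same; 0 = shut.
- bar_green (a point): Centre of the steel bar pull on the green lid: a round bar 10 mm thick and 46 mm long, parallel to the hinge, on two 10 mm posts 36 mm apart; its axis is 18 mm above the lid's top face and 14 mm behind the lid's front edge. It turns with the lid. Axes, lid shut: x to the hinge, y along the bar, z up; the hinge line is at x +128, z -23 mm.
- bar_yellow (a point): The same point on the yellow lid.
- bar_blue (a point): The same point on the blue lid.
- hinge_green (a point): Middle of the hinge line of the green lid, at the rear of its compartment, 64 mm above the bench; fixed. x points from the compartment to the rear, y along the hinge, z up. The lid is 142 mm long, 68 mm wide and 5 mm thick; shut, its underside is level with the hinge line. It shuts on a rubber gasket that gives about 1 mm at the bar for 18 N; beyond 0.025 rad below shut (over 50 N) the gasket is crushed.
- cell_green: Grey open-topped compartment under the green lid, 148 (x) x 70 (y) x 42 mm high, walls and floor 3 mm; fixed. Origin: centre of its underside, 22 mm above the bench; x to the rear (hinge line at x +68, z +42 mm). Two cross ribs at x +45 and -45 mm carry the tool 14 mm above the underside. Three stand in a row, 71 mm apart, colours in any order; shut bars' tops are 92 mm above the bench.
- tool_mid (a point): Centre of the brass grooving tool, a flat bar 126 mm long (along its y) and 10 mm thick (z), 50 to 100 g; it tapers from 24 mm wide (x) near its -y end to 10 mm at its +y end and is 18 mm wide at the middle. At the start it lies flat on the ribs in the green compartment, its length roughly along the compartment's x, narrow end to the front.
- grooving_tool: The same tool; origin at the centre of its underside, 5 mm below tool_mid.
- mat_mid (a point): Centre of the top face of the black rubber mat, 130 x 130 mm, 4 mm thick, fixed on the bench at the robot's left; x and y along its edges.

How it is judged:
By the outcome, as a careful person would: the job done as asked, in the order asked, and still so for the second after the job is handed in, with the robot touching nothing.
It also fails if it takes over 72 s, if anything falls off the work surface, if the arm or the gripper's body presses on something with over 40 N, if the wrist force passes 120 N, or if a joint passes its speed limit or range.

## Working session

There is one attempt and no reset: what is moved stays moved. The work goes in short steps, Python scripts to look and compute and a tool call to move; the robot and the scene stay as the last step left them, time stands still between calls to the robot, and variables do not carry over. Pictures are saved under pics/ and viewed, about 8 in all and at most 12, crops included, and the job is handed in when it is done.

Besides the shell and the picture viewer there is one more tool, called after "Call:" as name(argument=value, ...), one argument or row to a line, values as JSON. carry_out: Moves the arm, as the interface text tells. Its arguments: {"type":"object","properties":{"series":{"type":"array","items":{"type":"number"}},"grip_force":{"type":"number"}},"required":["series"]}

```bash
ls; mkdir -p pics; cat > h.py <<'E'
from plant import *
import numpy as np, cv2
from scipy.spatial.transform import Rotation as R
def cam(name):
    o=get_obs(); c=capture(name); K=np.array(c["camera_matrix"])
    if name=="wrist":
        T=np.eye(4);T[:3,:3]=R.from_quat(o["orientation"]).as_matrix();T[:3,3]=o["tcp_pos"]
        W=T@np.array(c["T_tool_cam"])
    else:
        M=np.eye(4);M[:3,:3]=cv2.Rodrigues(np.array(c["rvec"],float))[0];M[:3,3]=np.ravel(c["tvec"]);W=np.linalg.inv(M)
    return c,K,W
def ray(K,W,u,v):
    d=W[:3,:3]@np.linalg.solve(K,[u,v,1.]); return W[:3,3],d
def onplane(K,W,u,v,z):
    p,d=ray(K,W,u,v); return p+d*(z-p[2])/d[2]
def cloud(c,K,W):
    z=c["z_map"]; v,u=np.indices(z.shape)
    P=np.stack([(u-K[0,2])/K[0,0]*z,(v-K[1,2])/K[1,1]*z,z],-1)
    return P@W[:3,:3].T+W[:3,3]
def save(c,n): cv2.imwrite("pics/"+n,c["img"][:,:,::-1])
E
python3 - <<'E'
from h import *
o=get_obs(); print({k:np.round(v,3) for k,v in o.items()})
ims=[]
for n in("scene","top"):
    c,K,W=cam(n); np.savez("pics/"+n,img=c["img"],z=c["z_map"],K=K,W=W); print(n,W.round(3).tolist()); ims.append(c["img"])
cv2.imwrite("pics/a.png",cv2.resize(np.vstack(ims),(480,600))[:,:,::-1]) if 0 else [cv2.imwrite(f"pics/{n}.png",i[:,:,::-1]) for n,i in zip(("scene","top"),ims)]
E
```

```text
pics
{'t': np.float64(0.0), 'joints': array([ 1.253,  0.322, -0.07 ,  1.452,  0.023,  1.371, -0.057]), 'joint_velocities': array([-0.001, -0.001, -0.001, -0.001,  0.   ,  0.   , -0.   ]), 'joint_efforts': array([-0.0000e+00, -4.9129e+01, -4.0400e-01, -3.1254e+01, -6.4000e-02,
        4.4000e-02,  0.0000e+00]), 'tcp_pos': array([ 0.211, -0.614,  0.221]), 'orientation': array([ 0.986,  0.165, -0.   , -0.001]), 'wrist_force': array([ 0.769,  1.063, -0.176]), 'ft_torque': array([ 0.04 , -0.024,  0.018]), 'grip_width': np.float64(0.087)}
scene [[0.868, -0.362, 0.34, 0.197], [-0.496, -0.608, 0.62, -0.514], [-0.017, -0.707, -0.707, 0.772], [0.0, 0.0, 0.0, 1.0]]
top [[-0.022, -0.985, 0.173, 0.339], [-1.0, 0.025, 0.015, 0.107], [-0.019, -0.172, -0.985, 1.049], [0.0, 0.0, 0.0, 1.0]]
```

View pics/scene.png

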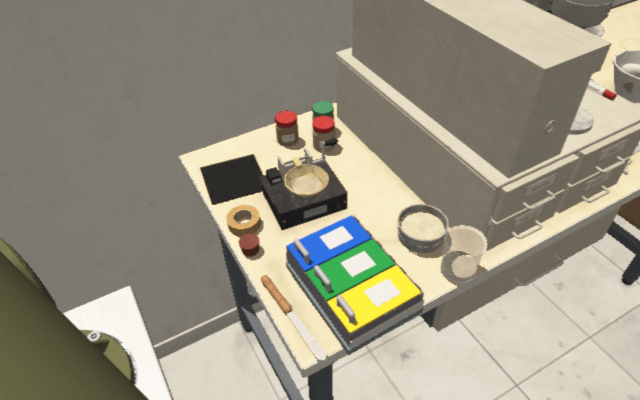

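View pics/top.png

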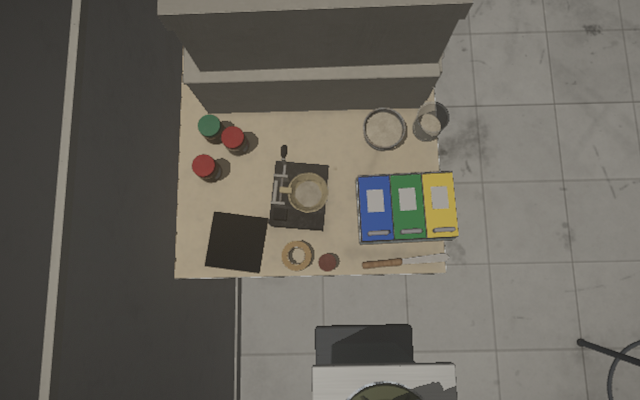

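The green lid is the middle one: scene px (345,268), top px (408,207), with its bar at top px (411,231). The black mat is at top px (237,242). A stove and pan stand between them.

```bash
python3 - <<'E'
from h import *
for n in("scene","top"):
    d=np.load(f"pics/{n}.npz"); img,K,W=d["img"],d["K"],d["W"]; c=dict(z_map=d["z"]); P=cloud(c,K,W)
    hsv=cv2.cvtColor(img,cv2.COLOR_RGB2HSV)
    ok=(d["z"]>0)
    A=ok&(P[...,2]>-.01)&(P[...,0]>0.35)&(P[...,0]<0.8)&(np.abs(P[...,1])<.45)
    for nm,lo,hi in(("green",45,85),("blue",100,125),("yellow",22,32)):
        m=A&(hsv[...,0]>=lo)&(hsv[...,0]<=hi)&(hsv[...,1]>150)
        m8=cv2.morphologyEx(m.astype(np.uint8),cv2.MORPH_OPEN,np.ones((3,3)))
        k,l,s,_=cv2.connectedComponentsWithStats(m8); i=1+s[1:,4].argmax()
        Q=P[l==i]; zt=np.median(Q[:,2])
        cs=max(cv2.findContours((l==i).astype(np.uint8),0,2)[0],key=cv2.contourArea)
        X=np.array([onplane(K,W,*p[0],0.069)[:2] for p in cs],np.float32)
        r=cv2.minAreaRect(X*1000)
        print(n,nm,"z",zt.round(4),"rect@z.069",np.round(r[0],1),np.round(r[1],1),round(r[2],2))
        bb=cv2.boundingRect(cs)
        # bar: points in lid's rect elevated above lid
        B=np.zeros(l.shape,np.uint8); cv2.fillPoly(B,[cv2.convexHull(cs)],1); B=cv2.dilate(B,np.ones((5,5)))
        b=(B>0)&(P[...,2]>0.082)&(P[...,2]<.1)
        if b.any(): print("  bar",P[b].mean(0).round(4),b.sum(),"zmax",np.percentile(P[b][:,2],90).round(4))
    m=ok&(hsv[...,2]<45)&(P[...,2]<.015)&(P[...,2]>-.01)&(P[...,1]>.2)&(P[...,0]>.3)&(P[...,0]<.8)
    m8=cv2.morphologyEx(m.astype(np.uint8),cv2.MORPH_OPEN,np.ones((3,3)))
    k,l,s,_=cv2.connectedComponentsWithStats(m8); i=1+s[1:,4].argmax()
    cs=max(cv2.findContours((l==i).astype(np.uint8),0,2)[0],key=cv2.contourArea)
    X=np.array([onplane(K,W,*p[0],0.004)[:2] for p in cs],np.float32); r=cv2.minAreaRect(X*1000)
    print(n,"mat",np.median(P[l==i],0).round(4),np.round(r[0],1),np.round(r[1],1),r[2])
    # heights of obstacles
    s=ok&(P[...,0]>.35)&(P[...,0]<.62)&(P[...,1]<.3)&(P[...,1]>-.05)
    Q=P[s]; print("obst zmax",Q[:,2].max().round(3),Q[Q[:,2].argmax()].round(3))
    s=ok&(P[...,2]>.15)&(P[...,0]>.3)&(np.abs(P[...,1])<.4); print("tall xmin",P[s][:,0].min() if s.any() else 0)
E
```

```text
scene green z 0.0691 rect@z.069 [494.9 -61.6] [140.5  67.9] 1.78
  bar [ 0.4381 -0.0682  0.0902] 156 zmax 0.0926
scene blue z 0.069 rect@z.069 [492.8   7.8] [142.1  67.4] 1.97
  bar [ 0.4363 -0.0023  0.0901] 155 zmax 0.0927
scene yellow z 0.0691 rect@z.069 [ 497.2 -132.5] [143.2  69.9] 1.74
  bar [ 0.44   -0.1368  0.0903] 173 zmax 0.0931
scene mat [0.4058 0.377  0.0038] [405.5 376.9] [10.4 13.3] 59.12321472167969
obst zmax 0.123 [0.614 0.205 0.123]
tall xmin 0.7397772005686547Traceback (most recent call last):
  File "<stdin>", line 10, in <module>
ValueError: attempt to get argmax of an empty sequence
```

```bash
python3 - <<'E'
from h import *
for n,seed in(("scene",(233,178)),("top",(237,242))):
    d=np.load(f"pics/{n}.npz"); img,K,W=d["img"],d["K"],d["W"]; P=cloud(dict(z_map=d["z"]),K,W)
    hsv=cv2.cvtColor(img,cv2.COLOR_RGB2HSV); v=seed[::-1]; print(n,"mat px",hsv[v],P[v].round(3))
    m=np.zeros((402,642),np.uint8); cv2.floodFill(img.copy(),m,seed,0,(6,)*3,(6,)*3,4|cv2.FLOODFILL_MASK_ONLY|cv2.FLOODFILL_FIXED_RANGE|(1<<8))
    cs=max(cv2.findContours(m[1:-1,1:-1],0,2)[0],key=cv2.contourArea)
    X=np.array([onplane(K,W,*p[0],0.004)[:2] for p in cs],np.float32); r=cv2.minAreaRect(X*1000); print("mat",r)
    if n=="top":
        for nm,q in(("blue",(372,225)),("green",(400,222)),("yellow",(430,215))):
            print(nm,hsv[q[::-1]],P[q[::-1]].round(4))
            h=hsv[q[::-1]]
            g=((np.abs(hsv[...,0].astype(int)-h[0])<8)&(hsv[...,1]>100)).astype(np.uint8); g[:, :345]=0; g[:165]=0; g[250:]=0
            cs=max(cv2.findContours(g,0,2)[0],key=cv2.contourArea)
            X=np.array([onplane(K,W,*p[0],0.069)[:2] for p in cs],np.float32); print(cv2.minAreaRect(X*1000))
        b=(P[...,2]>.084)&(P[...,2]<.1)&(P[...,0]>.41)&(P[...,0]<.47)&(P[...,1]<-.035)&(P[...,1]>-.095)&(d["z"]>0)
        print("bar top",P[b].mean(0).round(4),b.sum()); 
    ok=d["z"]>0
    s=ok&(P[...,0]>.3)&(P[...,0]<.62)&(P[...,1]<.3)&(P[...,1]>.03); print("stove zmax",P[s][P[s][:,2].argmax()].round(3))
E
```

```text
scene mat px [23 23 45] [0.428 0.327 0.006]
mat ((429.90765380859375, 328.1824951171875), (124.855712890625, 122.43826293945312), 81.49472045898438)
stove zmax [0.614 0.205 0.123]
top mat px [18 52 49] [0.43  0.33  0.001]
mat ((431.6026611328125, 331.04052734375), (127.80827331542969, 127.5618896484375), 81.24259185791016)
blue [111 145 142] [0.4546 0.0187 0.0691]
((493.4405212402344, 10.009334564208984), (142.54087829589844, 68.65679168701172), 1.5348671674728394)
green [ 64 109 115] [ 0.4595 -0.0425  0.071 ]
((494.717529296875, -61.52352523803711), (140.37652587890625, 66.22370910644531), 1.597257375717163)
yellow [ 24 145 178] [ 0.4735 -0.109   0.07  ]
((497.08526611328125, -131.36141967773438), (143.4682159423828, 68.89531707763672), 1.2716588973999023)
bar top [ 0.437  -0.0634  0.0912] 99
stove zmax [0.607 0.209 0.126]
```

Call:
carry_out(
  series=[0.036,-0.041,0,0,0,8.65,0.087,0.03,-0.046,0,0,0,8.65,0.087,0.022,-0.05,0,0,0,0,0.087,0.024,-0.055,0,0,0,0,0.087,0.024,-0.055,0,0,0,0,0.087],
)

```text
t: 0.72
tcp_pos: [0.3201, -0.3474, 0.2179]
orientation: [1.0, 0.005, -0.002, -0.003]
wrist_force: [0.6, 0.3, 0.9]
grip_width: 0.0869
```

```bash
cat >> h.py <<'E'
def go(p,yaw=1.7):
    o=get_obs(); r=R.from_quat(o["orientation"]); c,s=np.cos(np.radians(yaw)),np.sin(np.radians(yaw))
    t=R.from_matrix(np.array([[c,s,0],[s,-c,0],[0,0,-1.]]).T.T)
    print("t",round(float(o["t"]),2),"tcp",np.round(o["tcp_pos"],4),"F",np.round(o["wrist_force"],1),"w",round(float(o["grip_width"]),4))
    print("shift mm",(r.inv().apply(np.array(p)-o["tcp_pos"])*1000).round(1),"turn deg",np.degrees((r.inv()*t).as_rotvec()).round(2))
E
python3 -c "
from h import *
go([.438,-.0635,.18])"
```

```text
t 0.72 tcp [ 0.3201 -0.3474  0.2179] F [0.6 0.3 0.9] w 0.0869
shift mm [ 121.  -282.4   38.9] turn deg [-0.29  0.22 -1.11]
```

Call:
carry_out(
  series=[0.023,-0.054,0.006,-0.3,0.2,-1.1,0.087,0.023,-0.054,0.006,0,0,0,0.087,0.023,-0.054,0.006,0,0,0,0.087,0.023,-0.054,0.006,0,0,0,0.07,0.02,-0.045,0.006,0,0,0,0.056],
)

```text
t: 1.35
tcp_pos: [0.427, -0.0734, 0.1867]
orientation: [1.0, 0.016, 0.001, 0.001]
wrist_force: [0.7, -0.2, 0.0]
grip_width: 0.0738
```

Call:
carry_out(
  series=[0,0,0,0,0,0,0.056,0,0,0,0,0,0,0.056],
)

```text
t: 1.6
tcp_pos: [0.4271, -0.0697, 0.1861]
orientation: [1.0, 0.019, -0.0, 0.001]
wrist_force: [0.1, -0.6, 0.2]
grip_width: 0.0589
```

```bash
python3 -c "
from h import *
go([.438,-.0635,.18])
c,K,W=cam('wrist'); save(c,'w1.png'); P=cloud(c,K,W); print(W.round(3).tolist())
ok=c['z_map']>0
b=ok&(P[...,2]>.084)&(P[...,2]<.1)&(P[...,0]>.41)&(P[...,0]<.47)&(P[...,1]<-.03)&(P[...,1]>-.1)
v,u=np.nonzero(b)
if b.any():
  Q=P[b]; print('bar',Q.mean(0).round(4),Q.min(0).round(4),Q.max(0).round(4),u.min(),u.max(),v.min(),v.max())
"
```

```text
t 1.6 tcp [ 0.4271 -0.0697  0.1861] F [ 0.1 -0.6  0.2] w 0.0589
shift mm [11.2 -5.8  6. ] turn deg [0.14 0.01 0.53]
[[0.039, -0.966, -0.256, 0.498], [-0.999, -0.037, -0.013, -0.068], [0.003, 0.256, -0.967, 0.347], [0.0, 0.0, 0.0, 1.0]]
bar [ 0.4409 -0.0641  0.0898] [ 0.4353 -0.0866  0.0841] [ 0.4459 -0.0412  0.0935] 286 335 184 195
```

View pics/w1.png

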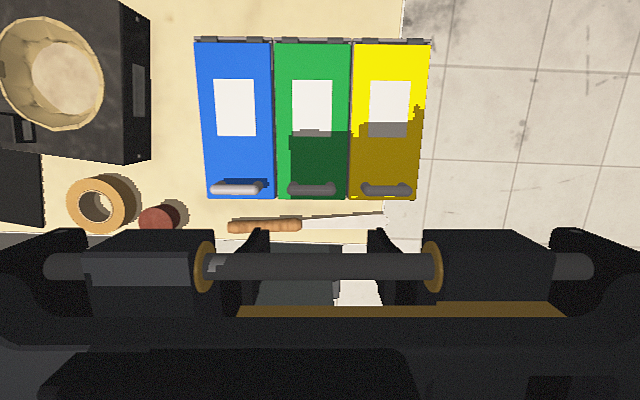

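The wrist view shows the three shut bars with the green one centred at px (311,189). The fingers are out of view below it. The bar is measured at (0.4395, -0.0639), axis z 0.087. I'll take it by its ends so that it can pivot in the pads.

Call:
carry_out(
  series=[0.0125,-0.006,0.03,0,0,0.5,0.056,0,0,0.03,0,0,0,0.056,0,0,0,0,0,0,0.056],
)

```text
t: 2.02
tcp_pos: [0.4393, -0.0678, 0.1253]
orientation: [1.0, 0.011, 0.001, 0.002]
wrist_force: [-0.3, 0.5, 0.4]
grip_width: 0.0561
```

```bash
python3 -c "
from h import *
go([.4395,-.0639,.081])"
```

```text
t 2.02 tcp [ 0.4393 -0.0678  0.1253] F [-0.3  0.5  0.4] w 0.0561
shift mm [ 0.2 -4.  44.3] turn deg [ 0.19 -0.06 -0.49]
```

Call:
carry_out(
  series=[0,-0.004,0.01,0,0,-0.4,0.056,0,0,0,0,0,0,0.056],
)

```text
t: 2.28
tcp_pos: [0.44, -0.0651, 0.1164]
orientation: [1.0, 0.013, 0.002, 0.002]
wrist_force: [-0.6, -0.4, 0.3]
grip_width: 0.0561
```

```bash
python3 -c "
from h import *
go([.4395,-.0639,.081])"
```

```text
t 2.27 tcp [ 0.44   -0.0651  0.1164] F [-0.6 -0.4  0.3] w 0.0561
shift mm [-0.6 -1.4 35.4] turn deg [ 0.24 -0.18 -0.22]
```

Call:
carry_out(
  series=[0,-0.0012,0.018,0,0,0,0.056,0,0,0.017,0,0,0,0.056,0,0,0,0,0,0,0.056],
  grip_force=35,
)

```text
t: 2.65
tcp_pos: [0.4425, -0.0651, 0.0836]
orientation: [1.0, 0.012, 0.004, 0.003]
wrist_force: [0.1, 0.3, -0.3]
grip_width: 0.0558
```

```bash
python3 -c "
from h import *
go([.4395,-.0639,.081])"
```

```text
t 2.65 tcp [ 0.4425 -0.0651  0.0836] F [ 0.1  0.3 -0.3] w 0.0558
shift mm [-2.9 -1.3  2.6] turn deg [ 0.38 -0.48 -0.28]
```

Call:
carry_out(
  series=[-0.003,-0.0012,0.0035,0.3,-0.4,-0.2,0.056,0,0,0,0,0,0,0.04,0,0,0,0,0,0,0.04,0,0,0,0,0,0,0.04,0,0,0,0,0,0,0.04],
)

```text
t: 3.28
tcp_pos: [0.4408, -0.063, 0.0821]
orientation: [1.0, 0.014, 0.002, 0.0]
wrist_force: [1.0, 0.8, -1.6]
grip_width: 0.0442
```

Call:
carry_out(
  series=[0,0,-0.004,0,0,0,0.04,0,0,-0.004,0,0,0,0.04],
)

```text
t: 3.52
tcp_pos: [0.4422, -0.0629, 0.0893]
orientation: [1.0, 0.014, 0.004, -0.0]
wrist_force: [4.0, 1.4, -4.2]
grip_width: 0.0443
```

Call:
carry_out(
  series=[0,0,-0.004,0,0,0,0.04,0,0,-0.004,0,0,0,0.04],
)

```text
t: 3.78
tcp_pos: [0.4446, -0.0629, 0.0989]
orientation: [1.0, 0.014, 0.007, 0.0]
wrist_force: [5.1, 1.2, -4.1]
grip_width: 0.0441
```

```bash
python3 -c "
from h import *
go([.4395,-.0639,.081])
c,K,W=cam('wrist'); save(c,'w2.png'); P=cloud(c,K,W)
for (u,v) in ((310,140),(290,100),(310,60),(310,130)): print(u,v,P[v,u].round(4))
"
```

```text
t 3.77 tcp [ 0.4446 -0.0629  0.0989] F [ 5.1  1.2 -4.1] w 0.0441
shift mm [-5.4  0.9 17.8] turn deg [ 0.02 -0.78 -0.05]
310 140 [ 0.507  -0.0574  0.0756]
290 100 [ 0.5307 -0.0445  0.0744]
310 60 [ 0.5541 -0.0563  0.0722]
310 130 [ 0.5132 -0.0572  0.0754]
```

View pics/w2.png

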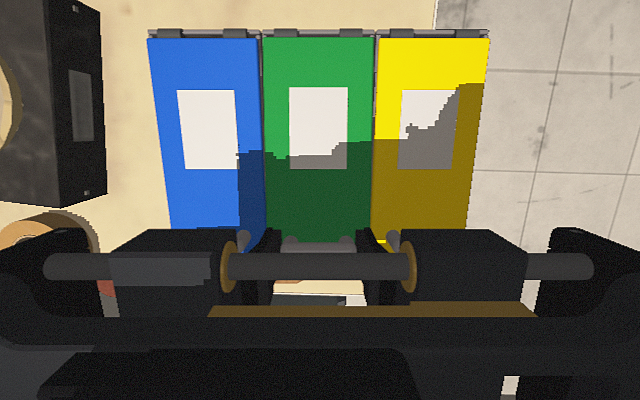

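The green lid is lifted about 0.1 rad and its catch is free. The yellow and blue lids are still shut. Next I follow the arc.

Call:
carry_out(
  series=[0.0056,0,-0.0146,0,-0.7,0,0.04,0.0073,0,-0.0137,0,0,0,0.04,0.0089,0,-0.0128,0,0,0,0.04,0.0104,0,-0.0117,0,0,0,0.04,0.0116,0,-0.0103,0,0,0,0.04],
)

```text
t: 4.45
tcp_pos: [0.4888, -0.0616, 0.1642]
orientation: [1.0, 0.014, -0.0, 0.0]
wrist_force: [3.2, 0.4, -9.9]
grip_width: 0.0444
```

```bash
cat >> h.py <<'E'
def arc():
    o=get_obs(); p=o["tcp_pos"]; x=p[0]-.5675; z=p[2]+.005-.064
    print("r",np.hypot(x,z).round(4),"theta",(np.arctan2(.023,-.128)-np.arctan2(z,x)).round(3))
E
python3 -c "
from h import *
arc();go([.4395,-.0625,.081])
"
```

```text
r 0.1313 theta 0.751
t 4.45 tcp [ 0.4888 -0.0616  0.1642] F [ 3.2  0.4 -9.9] w 0.0444
shift mm [-49.3  -0.5  83.2] turn deg [ 0.02  0.05 -0.05]
```

Call:
carry_out(
  series=[0.0115,0,-0.0058,0,0,0,0.04,0.0138,0,-0.007,0,0,0,0.04,0.0146,0,-0.0053,0,0,0,0.04,0.0152,0,-0.0036,0,0,0,0.04,0.0155,0,-0.0017,0,0,0,0.04],
)

```text
t: 5.08
tcp_pos: [0.5553, -0.0596, 0.1903]
orientation: [1.0, 0.014, -0.011, 0.001]
wrist_force: [-1.9, 0.9, 2.0]
grip_width: 0.0445
```

```bash
python3 -c "
from h import *
arc();go([.4395,-.0625,.081])
"
```

```text
r 0.1318 theta 1.3
t 5.08 tcp [ 0.5553 -0.0596  0.1903] F [-1.9  0.9  2. ] w 0.0445
shift mm [-113.5   -0.4  111.7] turn deg [ 0.06  1.21 -0.12]
```

Call:
carry_out(
  series=[0.01,0,0,0,1.2,0,0.04,0.011,0,0.001,0,0,0,0.04,0.015,0,0.0015,0,0,0,0.04,0.01,0,0.0022,0,0,0,0.04,0,0,0,0,0,0,0.04],
)

```text
t: 5.7
tcp_pos: [0.6048, -0.0582, 0.1861]
orientation: [1.0, 0.014, 0.0, 0.0]
wrist_force: [0.9, 1.0, 0.7]
grip_width: 0.0442
```

```bash
python3 -c "
from h import *
arc();go([.4395,-.0625,.081])
"
```

```text
r 0.1325 theta 1.678
t 5.7 tcp [ 0.6048 -0.0582  0.1861] F [0.9 1.  0.7] w 0.0442
shift mm [-165.3   -0.4  105.1] turn deg [ 0.05 -0.01 -0.12]
```

Call:
carry_out(
  series=[0,0,0,0,0,0,0.06,0,0,0,0,0,0,0.06,0,0,0,0,0,0,0.06,0.003,0,-0.01,0,0,0,0.06,0,0,-0.03,0,0,0,0.06],
)

```text
t: 6.32
tcp_pos: [0.6062, -0.06, 0.2246]
orientation: [1.0, 0.013, -0.002, 0.001]
wrist_force: [-0.2, -0.4, 0.1]
grip_width: 0.0602
```

Call:
carry_out(
  series=[0,0,-0.04,0,0,0,0.06,-0.06,0,-0.01,0,0,0,0.05,-0.06,0,0,0,0,0,0.03,-0.03,0,0,0,0,0,0.03,0,0,0,0,0,0,0.03],
)

```text
t: 6.95
tcp_pos: [0.4564, -0.0641, 0.2816]
orientation: [1.0, 0.013, 0.002, 0.002]
wrist_force: [0.8, 0.4, -0.3]
grip_width: 0.0324
```

```bash
python3 -c "
from h import *
print(get_obs()['joints'].round(3)); go([.4395,-.0625,.26])
c,K,W=cam('wrist'); save(c,'w3.png'); np.savez('pics/w3',img=c['img'],z=c['z_map'],K=K,W=W)
"
```

```text
[ 0.752 -0.107 -0.615  1.786 -0.06   1.439 -1.397]
t 6.95 tcp [ 0.4564 -0.0641  0.2816] F [ 0.8  0.4 -0.3] w 0.0324
shift mm [-16.9  -2.2  21.5] turn deg [ 0.19 -0.27 -0.22]
```

View pics/w3.png

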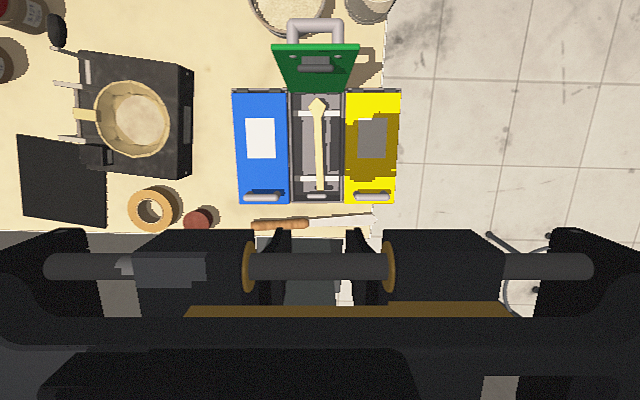

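The green lid stands open behind its compartment. The brass tool lies in the compartment from px (318,100) to (320,190), wide end to the rear. Both neighbouring lids are shut.

```bash
cat >> h.py <<'E'
def brass(img,K,W,box,z,zm=None):
    u0,v0,u1,v1=box; hsv=cv2.cvtColor(img,cv2.COLOR_RGB2HSV)
    m=((hsv[...,0]>12)&(hsv[...,0]<35)&(hsv[...,1]>50)&(hsv[...,2]>90)).astype(np.uint8)
    b=np.zeros_like(m); b[v0:v1,u0:u1]=m[v0:v1,u0:u1]
    cs=max(cv2.findContours(b,0,1)[0],key=cv2.contourArea)[:,0]
    X=np.array([onplane(K,W,*p,z)[:2] for p in cs])*1000
    m1=np.zeros_like(b); cv2.fillPoly(m1,[cs],1); 
    if zm is not None: print("z",np.median(cloud(dict(z_map=zm),K,W)[m1>0][:,2]).round(4))
    r=cv2.minAreaRect(X.astype(np.float32)); print("px",cs.min(0),cs.max(0),"rect",np.round(r[0],1),np.round(r[1],1),round(r[2],2)); return X
E
python3 -c "
from h import *
d=np.load('pics/w3.npz'); X=brass(d['img'],d['K'],d['W'],(296,92,340,202),.046,d['z'])
for a in (445,460,480,498,515,530,545):
  s=X[np.abs(X[:,0]-a)<4]; print(a,s[:,1].min().round(1),s[:,1].max().round(1)) if len(s) else 0
d2=d['img'][90:200,318]; P=cloud(dict(z_map=d['z']),d['K'],d['W']); print(P[110:190:20,318].round(4))
o=get_obs()
"
```

```text
z 0.0448
px [308  97] [325 190] rect [502.4 -62.8] [124.   22.4] 0.99
445 -73.8 -63.8
460 -73.4 -63.4
480 -71.4 -61.6
498 -70.9 -61.2
515 -69.0 -59.4
530 -68.6 -59.1
545 -71.9 -52.2
[[ 0.5484 -0.064   0.0441]
 [ 0.5227 -0.0647  0.0442]
 [ 0.4961 -0.0654  0.0435]
 [ 0.4685 -0.0661  0.0436]]
```

Call:
carry_out(
  series=[0,0,0,0,0,10.7,0.03],
)

```text
t: 7.12
tcp_pos: [0.4584, -0.0637, 0.2823]
orientation: [0.997, -0.082, 0.004, 0.001]
wrist_force: [-0.3, -0.6, 0.2]
grip_width: 0.0304
```

```bash
python3 -c "
from h import *
print(get_obs()['joints'].round(3)); go([.4395,-.0625,.26])
"
```

```text
[ 0.762 -0.105 -0.626  1.782 -0.06   1.438 -1.588]
t 7.12 tcp [ 0.4584 -0.0637  0.2823] F [-0.3 -0.6  0.2] w 0.0304
shift mm [-19.    1.9  22.2] turn deg [  0.13  -0.41 -11.1 ]
```

Call:
carry_out(
  series=[0,0,0,0,0,-10.7,0.03,0,0,0,0,0,-10.7,0.03,0,0,0,0,0,-10.7,0.03,0,0,0,0,0,-10.7,0.03,0,0,0,0,0,-10.7,0.03],
)

```text
t: 7.75
tcp_pos: [0.4651, -0.062, 0.2836]
orientation: [0.925, 0.38, 0.005, 0.002]
wrist_force: [0.1, -0.5, 0.6]
grip_width: 0.03
```

Call:
carry_out(
  series=[0,0,0,0,0,-10.7,0.03,0,0,0,0,0,-10.7,0.03,0,0,0,0,0,-10.7,0.03,0,0,0,0,0,-10.7,0.03,0,0,0,0,0,-10.7,0.03],
)

```text
t: 8.38
tcp_pos: [0.4721, -0.0599, 0.2842]
orientation: [0.653, 0.757, 0.006, 0.003]
wrist_force: [-0.4, 0.8, 0.3]
grip_width: 0.0301
```

Call:
carry_out(
  series=[0,0,0,0,0,-10.7,0.03,0,0,0,0,0,-10.7,0.03,0,0,0,0,0,-10.7,0.03,0,0,0,0,0,-10.7,0.03,0,0,0,0,0,-10.7,0.03],
)

```text
t: 9.0
tcp_pos: [0.479, -0.0577, 0.2845]
orientation: [0.241, 0.971, 0.006, 0.006]
wrist_force: [0.5, 0.1, 0.6]
grip_width: 0.0299
```

```bash
python3 -c "
from h import *
print(get_obs()['joints'].round(3)); go([.5,-.065,.26],181.7)
d=np.load('pics/w3.npz'); cv2.imwrite('pics/w3c.png',cv2.resize(d['img'][85:205,280:350,::-1],None,fx=5,fy=5,interpolation=0))
"
```

```text
[ 0.611 -0.059 -0.511  1.747 -0.04   1.433  1.191]
t 9.0 tcp [ 0.479  -0.0577  0.2845] F [0.5 0.1 0.6] w 0.0299
shift mm [-21.7   3.   24.7] turn deg [  0.74   0.71 -29.57]
```

View pics/w3c.png

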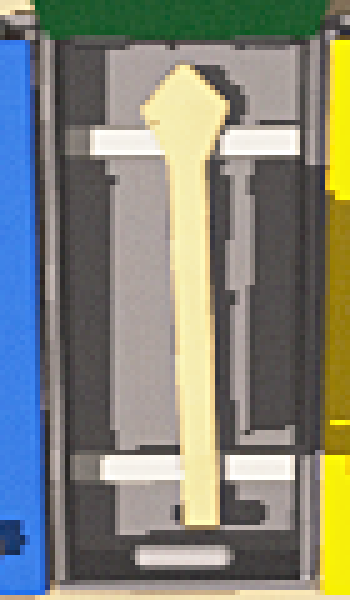

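The crop shows the tool with its diamond head to the rear and a shaft about 10 mm wide, which is narrower than the text's 18 mm at the middle. It is yawed about 3.3° and lies left of the compartment's centre. I finish the turn and then come down.

Call:
carry_out(
  series=[0,0,0,0.4,0.4,-10.4,0.022,0,0,0,0.3,0.3,-10.4,0.022,0,0,0,0,0,-10.4,0.022,0,0,0,0,0,0,0.022],
)

```text
t: 9.5
tcp_pos: [0.4843, -0.056, 0.2845]
orientation: [-0.038, 0.999, 0.002, 0.0]
wrist_force: [0.3, -0.2, 1.2]
grip_width: 0.0218
```

```bash
python3 -c "
from h import *
go([.505,-.0645,.1],183.3)
"
```

```text
t 9.5 tcp [ 0.4843 -0.056   0.2845] F [ 0.3 -0.2  1.2] w 0.0218
shift mm [-19.8 -10.9 184.5] turn deg [0.28 0.04 1.02]
```

Call:
carry_out(
  series=[-0.02,-0.011,0.04,0.3,0,1,0.022,0,0,0.06,0,0,0,0.022,0,0,0.06,0,0,0,0.022,0,0,0.005,0,0,0,0.022],
)

```text
t: 10.0
tcp_pos: [0.5113, -0.0649, 0.1175]
orientation: [-0.022, 1.0, 0.0, 0.004]
wrist_force: [-0.8, -1.0, 0.4]
grip_width: 0.0224
```

```bash
python3 -c "
from h import *
go([.505,-.0645,.037],183.3)
c,K,W=cam('wrist'); save(c,'w4.png'); np.savez('pics/w4',img=c['img'],z=c['z_map'],K=K,W=W)
"
```

```text
t 10.0 tcp [ 0.5113 -0.0649  0.1175] F [-0.8 -1.   0.4] w 0.0224
shift mm [ 6.9  0.7 80.4] turn deg [-0.    0.41 -0.77]
```

View pics/w4.png

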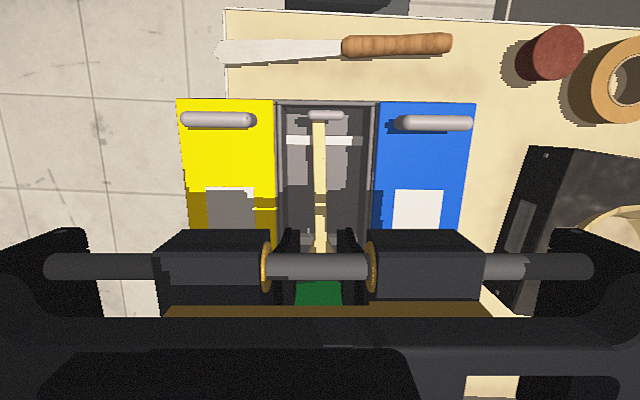

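The tool shaft runs at px column 320 and passes between the fingers at about (290,240) and (350,240). A second-view check of its lateral place and height follows.

```bash
python3 -c "
from h import *
d=np.load('pics/w4.npz'); X=brass(d['img'],d['K'],d['W'],(300,124,338,228),.046,d['z'])
for a in (442,450,460,470,480):
  s=X[np.abs(X[:,0]-a)<4]; print(a,s[:,1].min().round(1),s[:,1].max().round(1)) if len(s) else 0
P=cloud(dict(z_map=d['z']),d['K'],d['W']); 
for v in (150,180,210): print(P[v,319].round(4))
print('walls',[P[v,u].round(3).tolist() for v,u in ((170,276),(170,376),(170,345),(170,295))], 'xmin',X[:,0].min())
"
```

```text
z 0.0449
px [312 124] [326 227] rect [485.  -66.4] [85.5 10.5] 3.88
442 -74.1 -64.6
450 -73.9 -63.5
460 -73.5 -62.9
470 -72.3 -62.4
480 -72.0 -61.8
[ 0.4625 -0.0677  0.0452]
[ 0.4869 -0.0666  0.0452]
[ 0.5126 -0.0654  0.0454]
walls [[0.477, -0.1, 0.062], [0.473, -0.026, 0.069], [0.481, -0.044, 0.024], [0.483, -0.088, 0.024]] xmin 442.24656028324404
```

Call:
carry_out(
  series=[0.0065,0.0007,0.02,0,0.4,-0.8,0.022,0,0,0.02,0,0,0,0.022,0,0,0,0,0,0,0.022],
)

```text
t: 10.42
tcp_pos: [0.5115, -0.0652, 0.0837]
orientation: [-0.029, 1.0, -0.002, 0.007]
wrist_force: [-0.2, 0.1, 0.7]
grip_width: 0.0221
```

```bash
python3 -c "
from h import *
go([.505,-.065,.037],183.5)
"
```

```text
t 10.43 tcp [ 0.5115 -0.0652  0.0837] F [-0.2  0.1  0.7] w 0.0221
shift mm [ 7.2  0.8 46.6] turn deg [-0.22  0.77 -0.22]
```

Call:
carry_out(
  series=[0.008,0.0003,0.015,0,0.8,0,0.022,0.003,0,0.015,0,0.3,0,0.022,0,0,0,0,0,0,0.022],
)

```text
t: 10.8
tcp_pos: [0.5016, -0.0661, 0.0541]
orientation: [-0.028, 1.0, -0.003, -0.002]
wrist_force: [0.3, 0.3, -0.0]
grip_width: 0.0221
```

```bash
python3 -c "
from h import *
go([.505,-.065,.036],183.5)
"
```

```text
t 10.8 tcp [ 0.5016 -0.0661  0.0541] F [ 0.3  0.3 -0. ] w 0.0221
shift mm [-3.5  1.  18. ] turn deg [-0.31 -0.19 -0.26]
```

Call:
carry_out(
  series=[-0.001,-0.0008,0.009,0,0,0,0.022,0.001,0,0.009,0,0,0,0.022,0,0,0,0,0,0,0.022],
  grip_force=20,
)

```text
t: 11.18
tcp_pos: [0.5043, -0.0662, 0.0378]
orientation: [-0.029, 1.0, -0.003, 0.001]
wrist_force: [0.1, -0.9, -0.3]
grip_width: 0.0223
```

```bash
python3 -c "
from h import *
go([.504,-.065,.0365],183.5)
"
```

```text
t 11.18 tcp [ 0.5043 -0.0662  0.0378] F [ 0.1 -0.9 -0.3] w 0.0223
shift mm [0.2 1.2 1.3] turn deg [-0.32  0.07 -0.22]
```

Call:
carry_out(
  series=[0,0.001,0.001,0,0,0,0.022,0,0,0,0,0,0,0.004,0,0,0,0,0,0,0.004,0,0,0,0,0,0,0.004,0,0,0,0,0,0,0.004],
)

```text
t: 11.8
tcp_pos: [0.5044, -0.0654, 0.0366]
orientation: [-0.028, 1.0, -0.003, 0.001]
wrist_force: [-0.1, 0.0, 0.5]
grip_width: 0.018
```

Call:
carry_out(
  series=[0,0,-0.01,0,0,0,0.004,0,0,-0.02,0,0,0,0.004,0,0,-0.02,0,0,0,0.004],
)

```text
t: 12.18
tcp_pos: [0.5032, -0.065, 0.0874]
orientation: [-0.029, 1.0, -0.002, -0.0]
wrist_force: [0.2, -0.5, -0.3]
grip_width: 0.0181
```

Call:
carry_out(
  series=[0,0,-0.04,0,0,0,0.004,0,0,-0.04,0,0,0,0.004,0,0,-0.02,0,0,0,0.004,0,0,0,0,0,0,0.004],
)

```text
t: 12.68
tcp_pos: [0.504, -0.0645, 0.1943]
orientation: [-0.029, 1.0, -0.003, 0.002]
wrist_force: [-0.6, 0.0, -1.2]
grip_width: 0.0183
```

```bash
python3 -c "
from h import *
print(get_obs()['joints'].round(3));go([.431,.330,.2],183.5)
c,K,W=cam('wrist'); save(c,'w5.png'); np.savez('pics/w5',img=c['img'],z=c['z_map'],K=K,W=W)
"
```

```text
[ 0.579  0.058 -0.523  1.824  0.037  1.264  1.674]
t 12.68 tcp [ 0.504  -0.0645  0.1943] F [-0.6  0.  -1.2] w 0.0183
shift mm [ 50.2 398.   -8.4] turn deg [-0.37  0.19 -0.2 ]
```

View pics/w5.png

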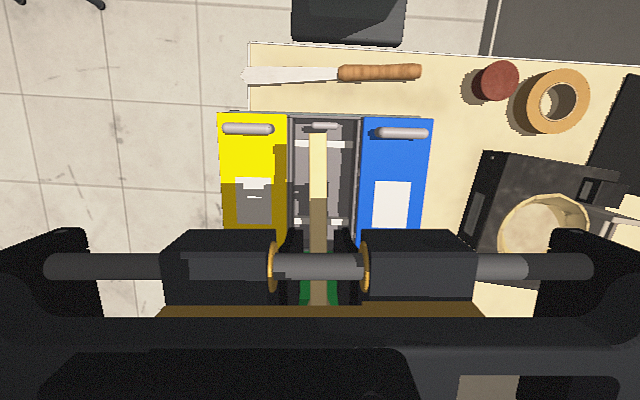

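The tool is held level between the pads, its shaft at px (317,130–300). The fingers stopped at 18 mm. I carry it to the mat and check the clearance to the stove on the way.

Call:
carry_out(
  series=[0.007,0.053,-0.003,0,0,0,0.004,0.007,0.053,0,0,0,0,0.004,0.007,0.053,0,0,0,0,0.004,0.007,0.053,0,0,0,0,0.004,0.007,0.053,0,0,0,0,0.004],
)

```text
t: 13.35
tcp_pos: [0.4503, 0.1992, 0.1883]
orientation: [-0.023, 1.0, -0.004, -0.003]
wrist_force: [0.3, 0.6, -0.8]
grip_width: 0.0179
```

```bash
python3 -c "
from h import *
d=np.load('pics/w5.npz'); P=cloud(dict(z_map=d['z']),d['K'],d['W']); print('tool front pts',P[140,317].round(4),P[180,317].round(4),P[215,317].round(4))
d=np.load('pics/top.npz'); P=cloud(dict(z_map=d['z']),d['K'],d['W']); s=(d['z']>0)&(P[...,2]>.05)&(P[...,2]<.2)&(P[...,1]>.1)&(P[...,1]<.42)&(P[...,0]<.62)&(P[...,0]>.3)
Q=P[s]; print('min x',Q[Q[:,0].argmin()].round(3)); 
near=Q[np.argsort(np.hypot(Q[:,0]-.431,Q[:,1]-.33))[:3]]; print(near.round(3))
go([.431,.330,.1],128)
"
```

```text
tool front pts [ 0.4435 -0.0699  0.1934] [ 0.4653 -0.0686  0.1963] [ 0.4849 -0.0675  0.1993]
min x [0.45  0.131 0.059]
[[0.464 0.247 0.056]
 [0.466 0.247 0.058]
 [0.468 0.247 0.057]]
t 13.35 tcp [0.4503 0.1992 0.1883] F [ 0.3  0.6 -0.8] w 0.0179
shift mm [ 12.7 132.2  87.4] turn deg [-0.55 -0.16 54.62]
```

Call:
carry_out(
  series=[0.004,0.045,-0.005,0,0,0,0.004,0.004,0.045,0,0,0,0,0.004,0.003,0.035,0,0,0,9,0.004,0,0,0,0,0,10,0.004,0,0,0,0,0,10,0.004],
)

```text
t: 13.98
tcp_pos: [0.4255, 0.3309, 0.1853]
orientation: [0.231, 0.973, -0.007, -0.008]
wrist_force: [0.6, 0.0, -0.4]
grip_width: 0.018
```

Call:
carry_out(
  series=[0,0,0,0,0,10,0.004,0,0,0,0,0,10,0.004,0,0,0,0,0,5,0.004,0,0,0,0,8,0,0.004,0,0,0,0,0,0,0.004],
)

```text
t: 14.6
tcp_pos: [0.4207, 0.3292, 0.1774]
orientation: [0.441, 0.894, 0.018, -0.074]
wrist_force: [0.1, -0.8, -0.4]
grip_width: 0.018
```

```bash
python3 -c "
from h import *
go([.431,.330,.1],128); print(get_obs()['joints'].round(2))
c,K,W=cam('wrist'); save(c,'w6.png'); np.savez('pics/w6',img=c['img'],z=c['z_map'],K=K,W=W)
P=cloud(c,K,W)
for v in (130,150,180,210): print(P[v,[312,317,322]].round(4).tolist())
"
```

```text
t 14.6 tcp [0.4207 0.3292 0.1774] F [ 0.1 -0.8 -0.4] w 0.018
shift mm [-17.   11.2  75.4] turn deg [-1.84 -8.53 -0.55]
[ 0.08  0.21 -0.77  1.75 -0.01  1.27 -0.03]
[[0.3558, 0.3927, -0.0008], [0.3605, 0.3962, -0.0005], [0.3652, 0.3998, -0.0005]]
[[0.3857, 0.3702, 0.187], [0.3878, 0.3719, 0.186], [0.39, 0.3736, 0.1862]]
[[0.3957, 0.3571, 0.1855], [0.3979, 0.3588, 0.1857], [0.4001, 0.3605, 0.1855]]
[[0.4061, 0.3435, 0.1849], [0.4083, 0.3454, 0.1858], [0.4105, 0.347, 0.1851]]
```

View pics/w6.png

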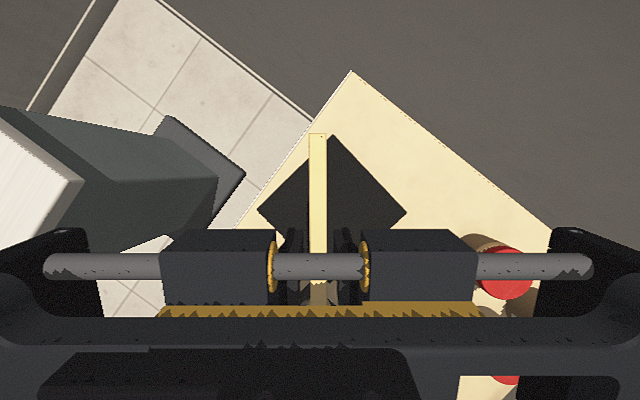

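The tool is now level, with its top at z 0.186 along its length. It hangs over the mat, pointing along the mat's diagonal at px column 317.

```bash
python3 -c "
from h import *
go([.431,.330,.03],128); r=R.from_quat(get_obs()['orientation']); print(r.inv().apply([0,0,-1]).round(3),r.inv().apply([1,0,0]).round(3))"
```

```text
t 14.65 tcp [0.4187 0.3313 0.1778] F [ 0.   0.1 -2. ] w 0.0183
shift mm [-30.4  13.7 144.5] turn deg [-1.85 -8.56 -0.32]
[-0.149  0.033  0.988] [-0.602  0.79  -0.117]
```

Call:
carry_out(
  series=[-0.0105,0.0055,0.04,-1.8,0,0,0.004,-0.0075,0.002,0.04,0,0,0,0.004,-0.006,0.001,0.035,0,0,0,0.004,-0.0045,0,0.02,0,0,0,0.004,0,0,0,0,0,0,0.004],
)

```text
t: 15.28
tcp_pos: [0.4238, 0.3345, 0.0354]
orientation: [0.435, 0.897, 0.031, -0.065]
wrist_force: [-0.1, -0.8, 0.3]
grip_width: 0.0183
```

```bash
python3 -c "
from h import *
go([.431,.330,.006],128)"
```

```text
t 15.28 tcp [0.4238 0.3345 0.0354] F [-0.1 -0.8  0.3] w 0.0183
shift mm [-12.1   2.9  28. ] turn deg [-0.1  -8.27  0.26]
```

Call:
carry_out(
  series=[-0.009,0.003,0.01,0,0,0,0.004,-0.002,0,0.01,0,0,0,0.004,0,0,0,0,0,0,0.004],
)

```text
t: 15.65
tcp_pos: [0.432, 0.3317, 0.0147]
orientation: [0.434, 0.898, 0.032, -0.064]
wrist_force: [0.8, 0.4, 0.1]
grip_width: 0.018
```

```bash
python3 -c "
from h import *
go([.431,.330,.006],128)"
```

```text
t 15.65 tcp [0.432  0.3317 0.0147] F [0.8 0.4 0.1] w 0.018
shift mm [-1.9 -1.8  8.5] turn deg [ 0.08 -8.19  0.41]
```

Call:
carry_out(
  series=[-0.002,-0.0015,0.006,0,0,0,0.004,0,0,0.002,0,0,0,0.004,0,0,0,0,0,0,0.004],
)

```text
t: 16.02
tcp_pos: [0.432, 0.3303, 0.0068]
orientation: [0.434, 0.898, 0.032, -0.063]
wrist_force: [-0.6, -0.3, -0.4]
grip_width: 0.0182
```

Call:
carry_out(
  series=[0,0,0.0012,0,0,0,0.004,0,0,0,0,0,0,0.004],
)

```text
t: 16.27
tcp_pos: [0.4322, 0.3305, 0.0059]
orientation: [0.434, 0.898, 0.033, -0.063]
wrist_force: [-0.0, -0.1, -1.6]
grip_width: 0.0183
```

Call:
carry_out(
  series=[0,0,0,0,0,0,0.022,0,0,0,0,0,0,0.03,0,0,0,0,0,0,0.036,0,0,-0.02,0,0,0,0.036,0,0,-0.06,0,0,0,0.036],
)

```text
t: 16.9
tcp_pos: [0.4361, 0.3202, 0.0847]
orientation: [0.434, 0.898, 0.03, -0.066]
wrist_force: [2.2, -0.2, 0.6]
grip_width: 0.0356
```

Call:
carry_out(
  series=[0.01,0,-0.06,0,-8.2,0,0.056,0,0,-0.04,0,0,-10,0.056,0,0,0,0,0,0,0.056],
)

```text
t: 17.27
tcp_pos: [0.4392, 0.3225, 0.1978]
orientation: [0.354, 0.935, 0.003, 0.005]
wrist_force: [-0.2, 0.1, 0.1]
grip_width: 0.0536
```

```bash
python3 -c "
from h import *
print(get_obs()['joints'].round(2)); go([.605,-.0582,.27],1.7)
c,K,W=cam('wrist'); save(c,'w7.png'); np.savez('pics/w7',img=c['img'],z=c['z_map'],K=K,W=W)
"
```

```text
[ 0.03  0.17 -0.78  1.73  0.13  1.28  0.06]
t 17.27 tcp [0.4392 0.3225 0.1978] F [-0.2  0.1  0.1] w 0.0536
shift mm [-377.  -174.7  -70.9] turn deg [  0.75  -0.38 136.8 ]
```

View pics/w7.png

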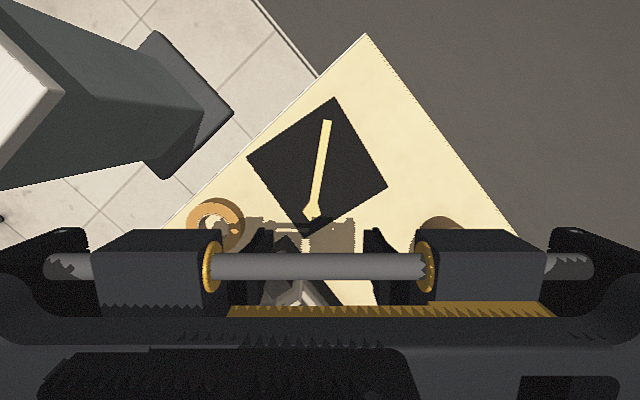

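The tool lies on the mat from px (328,120) to (312,212), near its middle. I measure that and move back to the lid.

Call:
carry_out(
  series=[0,0,-0.02,0.7,-0.4,-10.7,0.056,0,0,-0.02,0,0,-10.7,0.056,0,0,-0.02,0,0,-10.7,0.056,0,0,-0.02,0,0,-10.7,0.056,-0.02,-0.045,0,0,0,0,0.056],
)

```text
t: 17.95
tcp_pos: [0.4537, 0.2793, 0.2743]
orientation: [-0.019, 1.0, -0.008, -0.002]
wrist_force: [0.5, -0.8, -0.5]
grip_width: 0.0559
```

Call:
carry_out(
  series=[-0.021,-0.05,0,0,0,0,0.056,-0.021,-0.05,0,0,0,0,0.056,-0.021,-0.05,0,0,0,0,0.056,-0.021,-0.05,0,0,0,0,0.056,-0.021,-0.05,0,0,0,0,0.056],
)

```text
t: 18.58
tcp_pos: [0.5666, 0.0246, 0.272]
orientation: [-0.016, 1.0, -0.008, -0.007]
wrist_force: [-0.1, 0.2, -0.1]
grip_width: 0.0562
```

```bash
python3 -c "
from h import *
go([.605,-.0585,.27],181.7)
d=np.load('pics/w7.npz'); img,K,W=d['img'],d['K'],d['W']
X=brass(img,K,W,(296,112,338,222),.014,d['z']); print(X.min(0),X.max(0))
m=(img.max(2)<70).astype(np.uint8)*255; b=np.zeros_like(m); b[90:240,235:400]=m[90:240,235:400]
# fill tool
cs=max(cv2.findContours(b,0,1)[0],key=cv2.contourArea)[:,0]
cs=cs[cs[:,1]<225]
for z in (.004,):
  Y=np.array([onplane(K,W,*p,z)[:2] for p in cs],np.float32)*1000; print(cv2.minAreaRect(Y))
"
```

```text
t 18.57 tcp [0.5666 0.0246 0.272 ] F [-0.1  0.2 -0.1] w 0.0562
shift mm [-35.7 -84.2   2.8] turn deg [-0.9  -0.82  0.18]
z 0.0129
px [302 119] [331 220] rect [429.  329.7] [ 22.9 124.1] 41.9
[388.8015265  282.43286012] [472.92281978 382.86129908]
((432.0525817871094, 330.37042236328125), (128.08642578125, 128.38040161132812), 81.55302429199219)
```

Tool centre is (429,330) mm against mat centre (432,330) mm, so it lies flat within 3 mm. Now the lid.

Call:
carry_out(
  series=[-0.02,-0.042,0,-0.9,-0.8,0,0.056,-0.02,-0.042,0,0,0,0,0.056,0,0,0,0,0,0,0.056],
)

```text
t: 18.95
tcp_pos: [0.6085, -0.0685, 0.2667]
orientation: [-0.009, 1.0, 0.001, -0.005]
wrist_force: [0.1, 0.3, -1.1]
grip_width: 0.0559
```

```bash
python3 -c "
from h import *
go([.607,-.0585,.23],181.7)
c,K,W=cam('top'); P=cloud(c,K,W); s=(c['z_map']>0)&(P[...,2]>.12)&(P[...,2]<.22)&(np.abs(P[...,1]+.06)<.05)&(P[...,0]>.52)&(P[...,0]<.66)
print(P[s].min(0),P[s].max(0),s.sum()) if s.any() else print('none')
"
```

```text
t 18.95 tcp [ 0.6085 -0.0685  0.2667] F [ 0.1  0.3 -1.1] w 0.0559
shift mm [ 1.  10.  36.8] turn deg [ 0.07 -0.52 -0.64]
[ 0.56694135 -0.09393316  0.12003451] [ 0.60756954 -0.02558235  0.20922936] 743
```

Call:
carry_out(
  series=[0,0.0095,0.025,0,-0.5,-0.6,0.056,0,0,0.01,0,0,0,0.056,0,0,0,0,0,0,0.056],
)

```text
t: 19.38
tcp_pos: [0.6059, -0.0518, 0.2302]
orientation: [-0.018, 1.0, 0.003, -0.002]
wrist_force: [-0.1, 0.5, -0.5]
grip_width: 0.0556
```

```bash
python3 -c "
from h import *
go([.606,-.059,.186],181.7)"
```

```text
t 19.38 tcp [ 0.6059 -0.0518  0.2302] F [-0.1  0.5 -0.5] w 0.0556
shift mm [ 0.  -7.4 44.2] turn deg [ 0.31 -0.18  0.32]
```

Call:
carry_out(
  series=[0,-0.006,0.012,0.3,0,0.3,0.056,0,0,0,0,0,0,0.056],
)

```text
t: 19.62
tcp_pos: [0.6064, -0.0578, 0.2185]
orientation: [-0.015, 1.0, -0.0, -0.001]
wrist_force: [-0.4, -0.3, -0.9]
grip_width: 0.0564
```

```bash
python3 -c "
from h import *
go([.606,-.059,.186],181.7)"
```

```text
t 19.62 tcp [ 0.6064 -0.0578  0.2185] F [-0.4 -0.3 -0.9] w 0.0564
shift mm [ 0.4 -1.1 32.5] turn deg [-0.04 -0.11  0.03]
```

Call:
carry_out(
  series=[0,-0.0008,0.016,0,0,0,0.056,0,0,0.014,0,0,0,0.056,0,0,0,0,0,0,0.056],
  grip_force=35,
)

```text
t: 20.0
tcp_pos: [0.6065, -0.059, 0.1865]
orientation: [-0.015, 1.0, -0.0, -0.001]
wrist_force: [0.5, 0.2, -0.3]
grip_width: 0.0562
```

```bash
python3 -c "
from h import *
go([.606,-.059,.186],181.7)"
```

```text
t 20.0 tcp [ 0.6065 -0.059   0.1865] F [ 0.5  0.2 -0.3] w 0.0562
shift mm [ 0.5 -0.   0.5] turn deg [-0.04 -0.09 -0.01]
```

Call:
carry_out(
  series=[0,0,0,0,0,0,0.04,0,0,0,0,0,0,0.04,0,0,0,0,0,0,0.04,0,0,0,0,0,0,0.04],
)

```text
t: 20.5
tcp_pos: [0.6065, -0.0581, 0.1866]
orientation: [-0.015, 1.0, 0.0, -0.001]
wrist_force: [-0.2, 1.2, -2.0]
grip_width: 0.0444
```

Call:
carry_out(
  series=[0.0155,0,-0.002,0,0,0,0.04,0.0155,0,-0.0015,0,0,0,0.04,0.0155,0,0,0,0,0,0.04,0.0155,0,0.0019,0,0,0,0.04,0.0152,0,0.0038,0,0,0,0.04],
)

```text
t: 21.12
tcp_pos: [0.5265, -0.0604, 0.1844]
orientation: [-0.015, 1.0, 0.0, 0.003]
wrist_force: [6.2, -0.0, -8.6]
grip_width: 0.0443
```

```bash
python3 -c "
from h import *
arc();go([.4395,-.0625,.081],181.7)"
```

```text
r 0.1319 theta 1.077
t 21.12 tcp [ 0.5265 -0.0604  0.1844] F [ 6.2 -0.  -8.6] w 0.0443
shift mm [ 87.6   0.5 103. ] turn deg [0.   0.29 0.02]
```

Call:
carry_out(
  series=[0.0145,0,0.007,0,0.3,0,0.04,0.0137,0,0.0075,0,0,0,0.04,0.0126,0,0.0092,0,0,0,0.04,0.0115,0,0.0105,0,0,0,0.04,0.0101,0,0.0118,0,0,0,0.04],
)

```text
t: 21.75
tcp_pos: [0.463, -0.0623, 0.139]
orientation: [-0.014, 1.0, -0.001, 0.007]
wrist_force: [6.2, 0.6, -3.1]
grip_width: 0.0441
```

```bash
python3 -c "
from h import *
arc();go([.4395,-.0625,.081],181.7)"
```

```text
r 0.1316 theta 0.475
t 21.75 tcp [ 0.463  -0.0623  0.139 ] F [ 6.2  0.6 -3.1] w 0.0441
shift mm [24.3  0.6 57.6] turn deg [-0.17  0.85 -0.12]
```

Call:
carry_out(
  series=[0.0065,0,0.0134,0,0.8,0,0.04,0.006,0,0.0126,0,0,0,0.04,0.0036,0,0.0096,0,0,0,0.04,0.0022,0,0.007,0,0,0,0.04,0,0,0,0,0,0,0.04],
)

```text
t: 22.38
tcp_pos: [0.4415, -0.0629, 0.0942]
orientation: [-0.013, 1.0, -0.002, -0.001]
wrist_force: [0.0, 0.4, 1.8]
grip_width: 0.0441
```

```bash
python3 -c "
from h import *
arc();go([.4395,-.0625,.081],181.7)"
```

```text
r 0.1308 theta 0.095
t 22.38 tcp [ 0.4415 -0.0629  0.0942] F [0.  0.4 1.8] w 0.0441
shift mm [ 2.   0.5 13.2] turn deg [-0.21 -0.1  -0.19]
```

Call:
carry_out(
  series=[0.0005,0,0.004,0,0,0,0.04,0.0004,0,0.004,0,0,0,0.04],
)

```text
t: 22.62
tcp_pos: [0.4402, -0.0629, 0.088]
orientation: [-0.013, 1.0, -0.002, -0.002]
wrist_force: [-1.8, 0.9, 3.1]
grip_width: 0.0442
```

Call:
carry_out(
  series=[0.0004,0,0.003,0,0,0,0.04,0,0,0,0,0,0,0.04],
)

```text
t: 22.88
tcp_pos: [0.4394, -0.0629, 0.0842]
orientation: [-0.013, 1.0, -0.002, -0.003]
wrist_force: [1.1, -0.8, -0.3]
grip_width: 0.044
```

Call:
carry_out(
  series=[0,0,0.003,0,0,0,0.04,0,0,0.002,0,0,0,0.04],
)

```text
t: 23.12
tcp_pos: [0.4396, -0.063, 0.0829]
orientation: [-0.013, 1.0, -0.003, -0.004]
wrist_force: [-7.7, 2.1, 21.6]
grip_width: 0.0438
```

```bash
python3 -c "
from h import *
arc();go([.4395,-.0625,.081],181.7)
c,K,W=cam('top'); P=cloud(c,K,W); hsv=cv2.cvtColor(c['img'],cv2.COLOR_RGB2HSV)
for nm,lo,hi in(('green',45,85),('blue',100,125),('yellow',20,30)):
  s=(c['z_map']>0)&(hsv[...,0]>lo)&(hsv[...,0]<hi)&(hsv[...,1]>90)&(P[...,2]>.05)&(P[...,2]<.12)&(P[...,1]<.05)&(P[...,1]>-.18)
  Q=P[s]
  if len(Q)>50: A=np.c_[Q[:,0]-.5675,np.ones(len(Q))]; k=np.linalg.lstsq(A,Q[:,2],rcond=None)[0]; print(nm,len(Q),Q[:,0].min().round(3),Q[:,0].max().round(3),'slope',-k[0].round(4),'zh',k[1].round(4))
"
```

```text
r 0.1301 theta 0.007
t 23.12 tcp [ 0.4396 -0.063   0.0829] F [-7.7  2.1 21.6] w 0.0438
shift mm [0.  0.5 1.9] turn deg [-0.28 -0.42 -0.18]
green 486 0.493 0.569 slope 0.0098 zh 0.0692
blue 967 0.422 0.568 slope 0.0002 zh 0.0692
```

Call:
carry_out(
  series=[0,0,-0.0005,0,0,0,0.056,0,0,0,0,0,0,0.056,0,0,0,0,0,0,0.056,0,0,-0.02,0,0,0,0.056,0,0,-0.05,0,0,0,0.056],
)

```text
t: 23.8
tcp_pos: [0.4366, -0.0627, 0.1507]
orientation: [-0.013, 1.0, -0.001, -0.008]
wrist_force: [1.0, 0.1, 0.9]
grip_width: 0.0559
```

Call:
carry_out(
  series=[0,0,-0.06,0,0,0,0.03,0,-0.06,-0.03,0,0,0,0.01,0,-0.06,0,0,0,0,0,0,-0.06,0,0,0,0,0,0,0,0,0,0,0,0],
)

```text
t: 24.42
tcp_pos: [0.4453, -0.2441, 0.2454]
orientation: [-0.015, 1.0, -0.004, -0.005]
wrist_force: [-0.0, 0.5, 0.3]
grip_width: 0.014
```

```bash
cat > chk.py <<'E'
from h import *
go([.4395,-.0625,.081],181.7)
for n in ('top','scene'):
  c,K,W=cam(n); P=cloud(c,K,W); hsv=cv2.cvtColor(c['img'],cv2.COLOR_RGB2HSV); save(c,'chk_'+n+'.png')
  for nm,lo,hi,y in(('green',45,85,-.063),('blue',100,125,.008),('yellow',20,32,-.134)):
    s=(c['z_map']>0)&(hsv[...,0]>lo)&(hsv[...,0]<hi)&(hsv[...,1]>90)&(P[...,2]>.05)&(P[...,2]<.12)&(np.abs(P[...,1]-y)<.03)
    Q=P[s]; Q=Q[Q[:,0]>.41]
    b=(c['z_map']>0)&(P[...,2]>.084)&(P[...,2]<.12)&(P[...,0]>.41)&(P[...,0]<.47)&(np.abs(P[...,1]-y)<.03)
    if len(Q)>50: k=np.polyfit(.5675-Q[:,0],Q[:,2],1); print(n,nm,len(Q),'slope',k[0].round(4),'zh',k[1].round(4),'bar ztop',np.percentile(P[b][:,2],80).round(4) if b.any() else None)
E
python3 chk.py
```

```text
t 24.43 tcp [ 0.4453 -0.2441  0.2454] F [-0.   0.5  0.3] w 0.014
shift mm [ -1.  182.9 163. ] turn deg [-0.43 -0.53 -0.03]
top green 1166 slope -0.0011 zh 0.0698 bar ztop 0.0926
top blue 1244 slope 0.0072 zh 0.0692 bar ztop 0.0929
top yellow 1269 slope 0.0078 zh 0.069 bar ztop 0.0928
scene green 1159 slope 0.0013 zh 0.0691 bar ztop 0.0923
scene blue 1144 slope -0.0 zh 0.0692 bar ztop 0.0921
scene yellow 1369 slope 0.0009 zh 0.0692 bar ztop 0.0922
```

View pics/chk_scene.png

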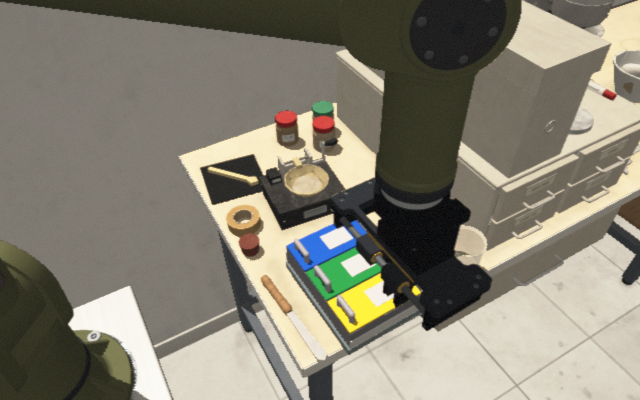

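All three lids are shut (green at px (345,268)), the tool lies on the mat at px (233,176), and the gripper is clear of everything.

```bash
python3 -c "
from plant import *
print(job_done())"
```

```text
the job is handed in; nothing more can be done
None
```

I opened only the green lid, laid the brass tool flat on the mat, shut the green lid again and handed the job in at about 24.5 s on the robot's clock.

- **Tool on the mat:** its centre measured 3 mm from the mat's centre. It lies at an angle across the mat, not along an edge.
- **Lids:** I pressed the green lid down through its bar; the last reading was about 22 N. Released, it measured within 0.0013 rad of shut. The tops of all three bars were at 92–93 mm, so the catch is home and the yellow and blue lids stayed shut. I inferred the snap from these readings; there is no direct signal for it.
- **Robot:** the gripper was clear of everything at hand-in.

These readings disagreed:
- **Tool width:** the shaft looked about 10 mm wide in the images, but the fingers stopped at 18 mm, as the task text says.
- **Bar grip:** the fingers read 44 mm on the bar, which the text gives as 46 mm long.
- **Tool tilt:** the tool hung about 8° nose-down in the grip. I levelled it before setting it down.
- **Lid slopes:** the top camera's slopes for the untouched blue and yellow lids were off by about 0.007 rad. The scene camera showed them flat, so I put that down to depth noise or shading by the arm.

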